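# Drag the kit tray home into its desk cradle

### The job

Hook a fingertip behind the far wall of the black kit tray, drag it towards you along the desk into the plywood cradle, and press it firmly home into the spring buffer, for a moment, with about 12 N more than the dragging took; leave it straight between the rails, still resting against the buffer. Never load the tray with more than 22 N, do not lift or tip it or topple the little house standing in it, leave the mouse, charger and screwdriver alone, and take the hand away at the end.

Things in the scene. Friction and masses are not known exactly. Their poses are not given: they have to be found in the camera images.
- tray: Black kit tray, too wide to grip: 110 mm deep (its x), 150 mm wide (its y), near corners rounded, filled solid up to 40 mm. Near and side walls 50 mm high, far wall 4 mm thick, 60 mm high, flat outside down to the desk. 0.35 to 0.6 kg, slides with 1.5 to 5 N. Origin: centre of the underside; x points away from the robot to the far wall, z up. Starts before the mouth.
- lip (a point): Middle of the top edge of the tray's far wall, on its outer face (55 mm along the tray's x, 60 mm above the desk); axes as the tray.
- rails: The cradle's two parallel plywood guide rails, fixed to the desk, open to their +x (away from the robot). 30 mm high, inner faces at y = +77 and -77 mm, from x = -100 to +65 mm; from there the mouth flares outwards at 22 degrees to x = 98 mm, where the inner faces stand at y = +90 and -90 mm. Origin on the desk midway between the rails; z up.
- foot: The cradle's stop, at the rails' near end; its origin and axes are those of the rails. A fixed plywood foot (x = -128 to -148 mm, 60 mm high) carries an adjustable cross bar (at x = -75 mm or nearer, 48 mm high) with the spring buffer. The bar is clamped at a setting that differs each time by up to 28 mm and is NOT measured: see buffer_face.
- buffer_face (a point): Where the buffer's face would stand at its farthest setting: x = -55 mm on the rails' axis, 28 mm up. The real face is 0 to 28 mm nearer the robot, so first contact comes with the tray's origin between x = 0 and -28 mm of the rails, and must be felt. Rubber-faced, 110 mm wide, 10 to 46 mm above the desk, 4.5 N per mm, 6 mm travel, then hard.
- house: Small plywood model house, 44 x 50 mm, 46 mm high, standing loose on the tray's filling (40 mm above the desk) in the near half of the tray. Origin: centre of its underside; z up.
- mouse: Black computer mouse, 95 x 54 mm, 32 mm high, bystander. Origin: centre of the underside.
- charger: White plug charger, 45 x 30 mm, 30 mm high, with two 19 mm pins, bystander. Origin: centre of the underside.
- driver: Screwdriver 160 mm long lying on the desk, bystander. Origin: under its middle.
There are look-alikes about, which are no part of the job. What is shaped like the tray but orange is not meant.

How it is judged:
By the outcome, as a careful person would: the job done as asked, in the order asked, and still so for the second after the job is handed in, with the robot touching nothing.
It also fails if it takes over 64 s, if anything falls off the work surface, if the arm or the gripper's body presses on something with over 40 N, if the wrist force passes 120 N, or if a joint passes its speed limit or range.

### The arm

A 6-joint arm with a two-finger parallel gripper is mounted at the origin on the work surface. World frame = base frame: x ahead of the robot, y to its left, z up, the work surface at z = 0. Lengths are in mm, angles in degrees, forces in N, time in s.
With the tool pointing down it reaches from about 350 to 850 mm from the base axis. Payload 8.1 kg.
Tool frame: the origin (TCP) lies at the very end of the fingers, on their centre line; the grasp point (between the pads) lies 19 mm behind it (r.grip_depth is the distance from the TCP to the grasp point, in mm); y points along the fingers, z is the direction in which the jaws open and shut, and the axes are right-handed (so a half turn about y gives the same grasp; the last joint's range is limited). The gripper opens to 85 mm and grips with 20 to 120 N. Pads are 22 mm wide; open, the fingers measure 114 mm over their backs; the gripper's body (76 mm by 85 mm) begins 54 mm behind the grasp point. The pads swing forward as they close: fully open they stand 13 mm farther back than shut.
Start: joints at [66.268, 7.471, 85.268, -0, 87.261, -4.893], TCP at [193.723, 567.87, 231.292] pointing down, gripper open.
Joint ranges: [-169.43, 169.43], [-51.17, 129.36], [1.28, 143.12], [-76.62, 256.62], [0, 156.53], [-152.29, 152.29]. Speed limits (degrees/s): [136.94, 136.94, 159.86, 180, 180, 180].

### API

Orientations are given as [roll, pitch, yaw] about the fixed x, y, z axes, in that order (R = Rz(yaw) Ry(pitch) Rx(roll)).
In Python, from bench import readout, eyes, r gives the robot as it stands. The module is installed in compiled form; this text tells all that it offers.
- The arm moves only by the tool move_arm, never from a script. Its argument "motion" is text: rows parted by semicolons, each of 6 numbers parted by spaces: the shift along the world's x, y, z in cm, then the turn, a rotation vector about the world's x, y, z in degrees. A call has 1 to 10 rows; each row is the pose to reach, as a shift and turn from the pose commanded when the call began; what a row does not reach only later rows make up. A row lasts 1/12 s, in which the tool goes at most 41.7 mm and 7.16 degrees, less where a joint would pass 70% of its speed; a pose out of reach is approached as far as the arm can. A call with a gripper value outside its range is refused whole. "fingers" is the finger opening in cm, from 0 to 8.54, set as the call begins (left out, the last holds). The fingers move at their own pace and stop on an object; "squeeze" is the grip in N (left out, the last holds). Time passes only in rows, so rows that repeat a pose let the fingers close. It gives the time, the measured TCP pose, the force and the opening at its end, in the units of the state.
- readout.sense(): the state, without advancing time (a new reading comes with each control period).
- eyes.snapshot(name): name is "side" or "top" or "wrist"; returns a dict with "image" (480x640x3 uint8, blue, green, red), "fx", "fy", "cx", "cy" (pixels), "world_to_cam" (4x4, takes a point from world to camera coordinates). Camera axes: x right, y down, z forward; pixel columns grow to the right and rows downward; lengths in mm; the calibration is good to about 2 mm. The wrist camera is an equidistant fisheye: a pixel r from the principal point sees the ray r / f radians off the axis. A picture is of the moment at which its call begins. There is no depth.
- r.hand_in(): hands the job in, once; it reports no verdict.
The state is a dict: "time": time; "joint_pos": joint angles; "qd": joint speeds; "joint_efforts": joint torques, N m; "tool_pos": TCP position; "tcp_rot": TCP orientation; "ft_force": force on the tool from outside, world axes, zero at the start; "wrist_torque": the same for the moment, N m; "finger_gap": finger opening in mm.
Only numpy, scipy, OpenCV 4.12 (cv2) and the standard library are available. Lean on these libraries where they do the work, as an engineer would, in place of code of your own. Each camera call takes 0.05 s, during which the arm holds its last target. There are 200 camera calls.

## Working session

There is one attempt and no reset: what is moved stays moved. The work goes in short steps, Python scripts to look and compute and a tool call to move; the robot and the scene stay as the last step left them, time stands still between calls to the robot, and variables do not carry over. Pictures are saved under pics/ and viewed, about 8 in all and at most 12, crops included, and the job is handed in when it is done.

Besides the shell and the picture viewer there is one more tool, called after "Call:" as name(argument=value, ...), one argument or row to a line, values as JSON. move_arm: Moves the arm, as the interface text tells. Its arguments: {"type":"object","properties":{"motion":{"type":"string"},"fingers":{"type":"number"},"squeeze":{"type":"number"}},"required":["motion"]}

```bash
mkdir -p pics
python3 - <<'E'
from bench import readout, eyes, r
import cv2,pickle
for n in("top","side"):
    s=eyes.snapshot(n); cv2.imwrite(f"pics/{n}0.png",s["image"]); pickle.dump(s,open(f"{n}0.pkl","wb"))
    print(n,s["fx"],s["fy"],s["cx"],s["cy"],s["world_to_cam"].round(3).tolist() if hasattr(s["world_to_cam"],'round') else s["world_to_cam"])
st=readout.sense();print(st)
E
```

```text
top 604.0064241802767 604.0064241802767 311.91956306566044 240.17818174854523 [[-0.054, -0.999, 0.002, 75.33], [-0.974, 0.052, -0.221, 632.826], [0.22, -0.014, -0.975, 967.014], [0.0, 0.0, 0.0, 1.0]]
side 455.8083790503437 455.8083790503437 316.1254909121495 244.5039608177715 [[0.884, -0.466, 0.017, -544.888], [-0.225, -0.457, -0.86, 205.427], [0.409, 0.757, -0.509, 692.597], [0.0, 0.0, 0.0, 1.0]]
{'time': 0.1, 'joint_pos': array([ 6.62692583e+01,  7.51113753e+00,  8.53240265e+01,  5.42510102e-05,
        8.72602211e+01, -4.89129581e+00]), 'qd': array([ 0.09222838, -0.15545617, -0.19826503,  0.03788114, -0.02830601,
       -0.06412835]), 'joint_efforts': array([ 5.44504855e-04, -5.70946455e+01, -5.01946521e+01, -2.63600814e-04,
        8.02419148e-03, -2.84656693e-05]), 'tool_pos': array([193.51237143, 567.41672579, 230.33614265]), 'tcp_rot': array([-9.00950332e+01,  8.18705260e-03, -1.88394553e+01]), 'ft_force': array([-0.40414056, -0.83617266,  0.70122533]), 'wrist_torque': array([-0.05366125,  0.00525366, -0.02011631]), 'finger_gap': 85.70618497954953}
```

View pics/top0.png

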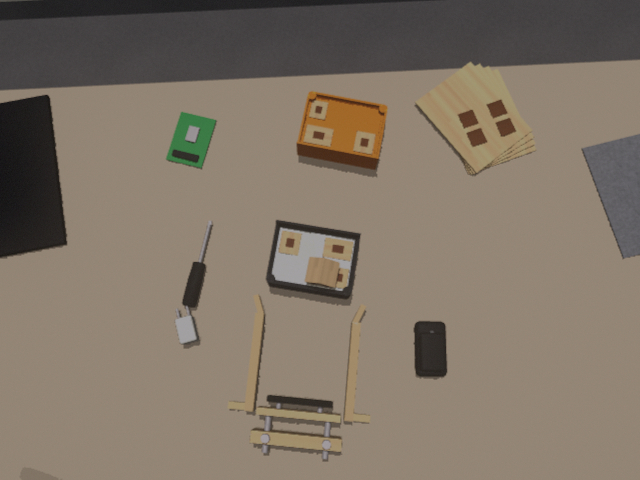

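View pics/side0.png

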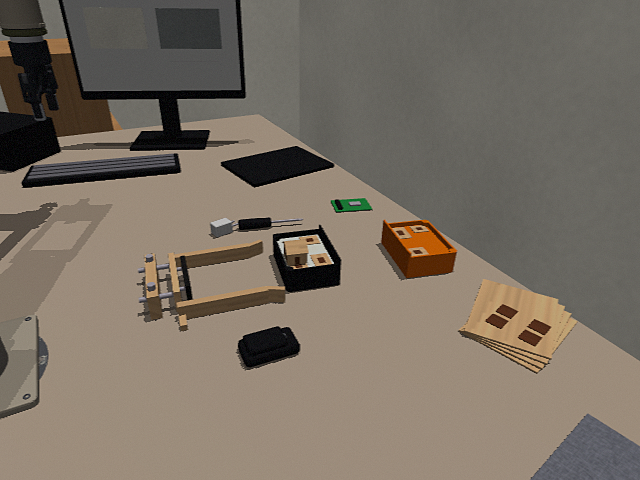

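Top view: the candidates for the tray are the black one at (314,260) and the orange one at (343,130). The black tray fits the description: it is black, holds the house at (322,272), and stands before the mouth. The rails run from (257,300)-(250,410) on the left to (360,310)-(350,420) on the right, with the buffer at (300,402). The mouse is at (431,348), the charger at (187,328) and the driver at (197,265). I'll confirm with an enlarged crop.

```bash
cat > h.py <<'E'
import numpy as np,pickle,cv2
def ray(s,uv):
    W=np.array(s["world_to_cam"]);R,t=W[:3,:3],W[:3,3]
    d=R.T@np.array([(uv[0]-s["cx"])/s["fx"],(uv[1]-s["cy"])/s["fy"],1]);return -R.T@t,d
def onz(s,uv,z):
    c,d=ray(s,uv);return c+d*(z-c[2])/d[2]
def proj(s,p):
    W=np.array(s["world_to_cam"]);q=W[:3,:3]@np.array(p)+W[:3,3];return np.array([s["cx"]+s["fx"]*q[0]/q[2],s["cy"]+s["fy"]*q[1]/q[2]])
E
python3 - <<'E'
from h import *
im=cv2.imread("pics/top0.png")
c=im[210:460,220:380];c=cv2.resize(c,None,fx=2.4*1.0,fy=2.4,interpolation=cv2.INTER_CUBIC)
a=cv2.resize(im[212:312,258:370],None,fx=5,fy=5,interpolation=cv2.INTER_CUBIC)
b=np.zeros((600,800,3),np.uint8);b[:600,:384]=c[:600];
a=cv2.resize(im[212:302,262:366],None,fx=4,fy=4,interpolation=cv2.INTER_CUBIC);b[:360,384:]=a
cv2.imwrite("pics/crop1.png",b)
E
```

```text
(no output)
```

View pics/crop1.png

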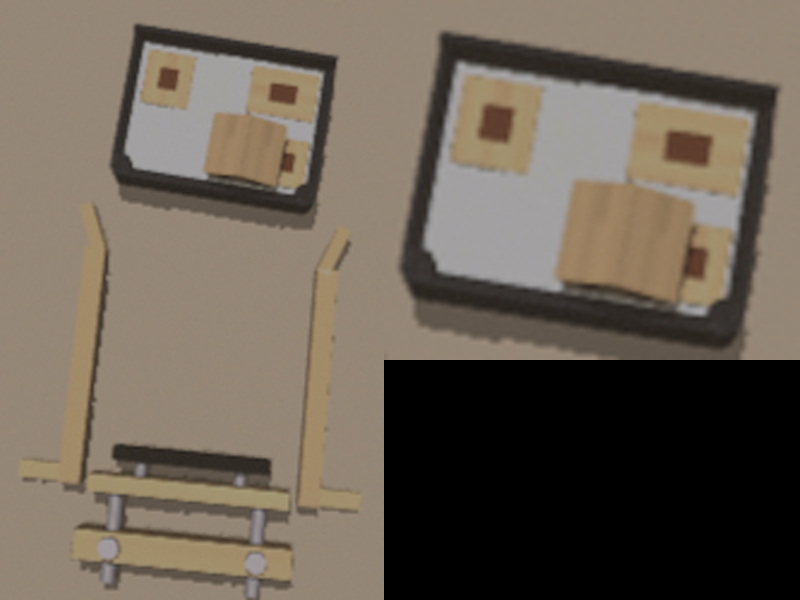

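Run:
```python
from h import *
s=pickle.load(open("top0.pkl","rb"))
f=lambda u,v:(220+u/2.4,210+v/2.4)
# rails frame fit
src=np.array([[65,77],[-100,77],[65,-77],[-100,-77]],float)
dst=np.array([onz(s,f(*p),30)[:2] for p in[(103,245),(81,482),(318,270),(300,505)]])
print(dst.round(1).tolist())
a=src-src.mean(0);b=dst-dst.mean(0);H=a.T@b
yaw=np.arctan2(H[0,1]-H[1,0],H[0,0]+H[1,1]);R=np.array([[np.cos(yaw),-np.sin(yaw)],[np.sin(yaw),np.cos(yaw)]])
o=dst.mean(0)-R@src.mean(0);print("rails",o,np.degrees(yaw),"res",(dst-(src@R.T+o)).round(1).tolist())
g=lambda u,v:(262+(u-384)/4,212+v/4)
L=onz(s,g(443,33),60);Rr=onz(s,g(777,86),60)
print("far corners",L,Rr,np.hypot(*(L-Rr)[:2]))
d=(L-Rr)[:2];ty=np.degrees(np.arctan2(d[1],d[0]))-90
lip=(L+Rr)[:2]/2;t=np.radians(ty);print("tray yaw",ty,"lip",lip,"orig",lip-55*np.array([np.cos(t),np.sin(t)]))
print("tray in rails",R.T@(lip-55*np.array([np.cos(t),np.sin(t)])-o))
hc=onz(s,g(632,232),86);print("house~",hc)
for p in[(114,447),(270,462)]:
    q=onz(s,f(*p),46)[:2];print("buffer face",R.T@(q-o))
```

```text
[[521.6, 132.7], [357.0, 154.1], [495.3, -21.7], [333.3, 2.1]]
rails [444.08062047  64.21336292] -8.518592021962942 res [[1.8, 2.0], [0.4, -1.1], [-1.7, -0.1], [-0.5, -0.8]]
far corners [677.32662572 100.62518475  60.        ] [645.76455008 -43.51739409  60.        ] 147.5576079208701
tray yaw -12.350803299299884 lip [661.5455879   28.55389533] orig [607.81849142  40.3182102 ]
tray in rails [165.47108681   0.62300726]
house~ [580.31931828  24.06275396  86.        ]
buffer face [-73.12105547  54.5476127 ]
buffer face [-72.9025844  -53.90246905]
```

Confirmed: the crop shows the black tray with the house in its near right half. The far wall runs from (277,220) to (360,234). It lies about 165 mm up the rail axis and is 4° off square, and the buffer face looks to be at about x = -73. I'll go behind the far wall with both fingertips moderately apart, to keep it square.

Call:
move_arm(
  motion="2.8 -3.0 0 0 0 1; 5.6 -6.1 0 0 0 2; 8.4 -9.1 0 0 0 3; 11.2 -12.1 -1 0 0 4; 14 -15.2 -2 0 0 5; 16.8 -18.2 -3 0 0 6; 19.5 -21.2 -4 0 0 6.5; 22.3 -24.3 -5 0 0 6.5; 25.1 -27.3 -6 0 0 6.5; 27.9 -30.4 -7 0 0 6.5",
  fingers=6,
)

```text
time: 0.93
tool_pos: [469.9, 266.0, 161.8]
tcp_rot: [-90.0, 0.0, -12.3]
ft_force: [1.4, 0.7, 0.5]
finger_gap: 59.6
```

Call:
move_arm(
  motion="2.8 -3.0 0 0 0 0; 5.6 -6.1 0 0 0 0; 8.4 -9.1 0 0 0 0; 11.2 -12.1 0 0 0 0; 14 -15.2 0 0 0 0; 16.8 -18.2 0 0 0 0; 19.5 -21.2 0 0 0 0; 22.3 -24.3 0 0 0 0; 22.3 -24.3 0 0 0 0; 22.3 -24.3 0 0 0 0",
)

```text
time: 1.77
tool_pos: [692.4, 22.4, 160.5]
tcp_rot: [-90.0, 0.1, -12.5]
ft_force: [-0.9, 0.4, -0.7]
finger_gap: 60.2
```

Run:
```python
from bench import readout, eyes
from h import *
s=eyes.snapshot("wrist");print({k:s[k] for k in("fx","cx","cy")});pickle.dump(s,open("w1.pkl","wb"));cv2.imwrite("pics/w1.png",s["image"])
st=readout.sense();print(st["time"],st["tool_pos"],st["tcp_rot"],st["ft_force"],st["finger_gap"])
```

```text
{'fx': 371.64829954431775, 'cx': 313.7588546294991, 'cy': 246.07892084406296}
1.8167 [691.81068168  24.06921578 161.11078295] [-90.00303431   0.13001767 -12.43353166] [-0.60719087  0.80065334  0.4027224 ] 60.23011135204295
```

View pics/w1.png

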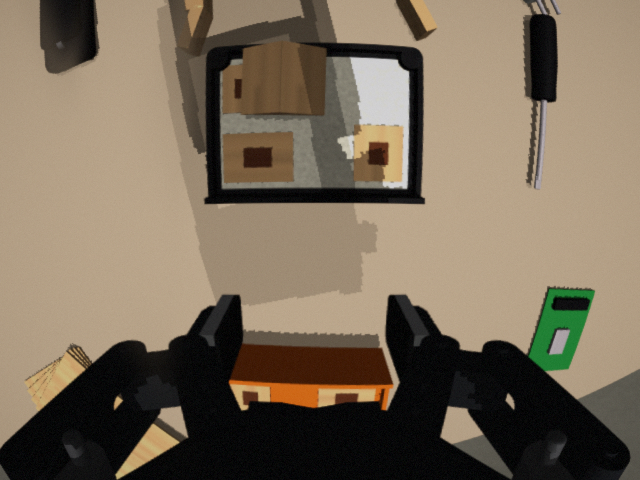

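Wrist view: the far wall runs from (206,200) to (425,202), square to the fingers and centred on them. The orange look-alike is at (310,365), farther out behind the fingers. I'll measure both gaps before going down.

```bash
cat >> h.py <<'E'
def fish(s,uv,z):
    W=np.array(s["world_to_cam"]);R,t=W[:3,:3],W[:3,3]
    d=np.array([uv[0]-s["cx"],uv[1]-s["cy"]]);r=np.hypot(*d);th=r/s["fx"]
    v=R.T@np.array([*(d/r*np.sin(th)),np.cos(th)]);c=-R.T@t;return c+v*(z-c[2])/v[2]
E
python3 - <<'E'
from h import *
s=pickle.load(open("w1.pkl","rb"))
L=fish(s,(425,200),60);R=fish(s,(206,200),60);print(L,R,np.hypot(*(L-R)[:2]))
print("foot of wall",fish(s,(315,204),0))
d=L-R;print("yaw",np.degrees(np.arctan2(d[1],d[0]))-90,"lip",(L+R)/2)
print("orange foot",fish(s,(245,345),0),fish(s,(380,348),0))
o=np.array([444.08,64.21]);y=np.radians(-8.52);Q=np.array([[np.cos(y),-np.sin(y)],[np.sin(y),np.cos(y)]])
print("lip in rails",Q.T@((L+R)[:2]/2-o))
E
```

```text
[676.09299712 103.17444073  60.        ] [643.69669977 -42.30588265  60.        ] 149.04376731156512
foot of wall [672.48763813  27.3498221    0.        ]
yaw -12.55407699773724 lip [659.89484845  30.43427904  60.        ]
orange foot [788.40759088 -66.58046437   0.        ] [819.54860345  58.19461054   0.        ]
lip in rails [218.43719021  -1.42900929]
```

Call:
move_arm(
  motion="0 0 -3 0 0 0; 0 0 -6.5 0 0 0; 0 0 -9.5 0 0 0; 0 0 -12 0 0 0; 0 0 -13.6 0 0 0; 0 0 -14.4 0 0 0; 0 0 -14.4 0 0 0; 0 0 -14.4 0 0 0; 0 0 -14.4 0 0 0",
)

```text
time: 2.57
tool_pos: [693.8, 25.0, 21.2]
tcp_rot: [-90.0, -0.2, -12.3]
ft_force: [-0.0, 0.3, -0.1]
finger_gap: 59.8
```

Call:
move_arm(
  motion="0 0 0 0 0 0; 0 0 0 0 0 0; -0.3 0.06 0 0 0 0; -0.6 0.13 0 0 0 0; -0.9 0.2 0 0 0 0; -1.2 0.26 0 0 0 0",
)

```text
time: 3.07
tool_pos: [679.7, 27.5, 18.5]
tcp_rot: [-90.0, 0.0, -12.3]
ft_force: [-0.4, 0.0, -0.2]
finger_gap: 60.3
```

Run:
```python
from bench import readout
st=readout.sense();print(st["time"],st["tool_pos"],st["ft_force"],st["wrist_torque"])
```

```text
3.0667 [679.6620736   27.5003305   18.53861173] [-0.38838799  0.03041537 -0.24906844] [-0.02661932 -0.01415312  0.03444739]
```

Call:
move_arm(
  motion="-0.15 0.03 0 0 0 0; -0.3 0.06 0 0 0 0; -0.45 0.1 0 0 0 0; -0.6 0.13 0 0 0 0; -0.7 0.15 0 0 0 0; -0.8 0.17 0 0 0 0; -0.9 0.2 0 0 0 0; -1.0 0.22 0 0 0 0; -1.1 0.24 0 0 0 0; -1.2 0.26 0 0 0 0",
)

```text
time: 3.9
tool_pos: [668.2, 30.0, 18.6]
tcp_rot: [-90.0, -0.0, -12.3]
ft_force: [1.9, -0.1, 0.4]
finger_gap: 59.8
```

Call:
move_arm(
  motion="-0.15 0.03 0 0 0 0; -0.3 0.06 0 0 0 0; -0.45 0.1 0 0 0 0; -0.6 0.13 0 0 0 0; -0.75 0.16 0 0 0 0; -0.9 0.2 0 0 0 0; -1.05 0.23 0 0 0 0; -1.2 0.26 0 0 0 0; -1.35 0.29 0 0 0 0; -1.5 0.32 0 0 0 0",
)

```text
time: 4.73
tool_pos: [653.0, 33.2, 18.6]
tcp_rot: [-90.0, -0.0, -12.3]
ft_force: [3.1, -1.0, 0.5]
finger_gap: 60.0
```

Dragging takes about 3 N. Next I square the tray to the rails while dragging along the rail axis.

Call:
move_arm(
  motion="-0.2 0.03 0 0 0 0.4; -0.4 0.06 0 0 0 0.8; -0.6 0.09 0 0 0 1.2; -0.8 0.12 0 0 0 1.6; -1.0 0.15 0 0 0 2; -1.2 0.18 0 0 0 2.4; -1.4 0.21 0 0 0 2.8; -1.6 0.24 0 0 0 3.2; -1.8 0.27 0 0 0 3.5; -2.0 0.3 0 0 0 3.8",
)

```text
time: 5.57
tool_pos: [633.0, 36.2, 18.6]
tcp_rot: [-90.0, -0.0, -8.5]
ft_force: [3.7, 1.0, -0.6]
finger_gap: 60.1
```

Run:
```python
from bench import readout, eyes
from h import *
s=eyes.snapshot("top");pickle.dump(s,open("top1.pkl","wb"))
im=s["image"];cv2.imwrite("pics/t1.png",cv2.resize(im[220:440,220:400],None,fx=2.7,fy=2.7,interpolation=cv2.INTER_CUBIC))
st=readout.sense();print(st["time"],st["tool_pos"],st["ft_force"],st["tcp_rot"])
```

```text
5.6167 [632.73979809  36.24053227  18.61715544] [ 0.39387632 -0.04857562 -0.3328821 ] [-9.00045754e+01  7.78343297e-03 -8.48934694e+00]
```

View pics/t1.png

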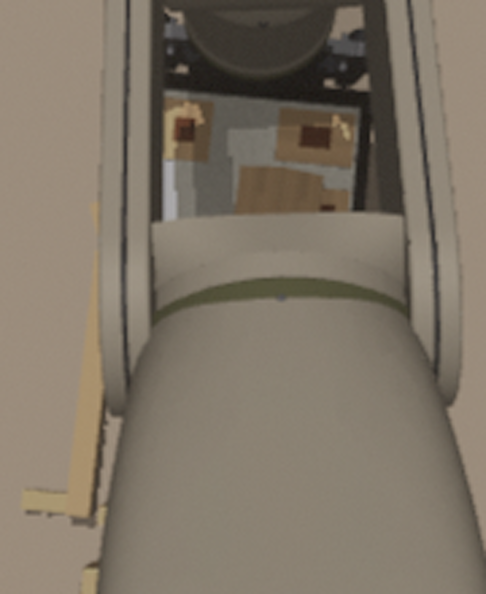

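The arm hides the tray from the top camera: only the house at (280,190) and the fillings show, upright. The wrist camera will do better.

Run:
```python
from bench import eyes
from h import *
s=eyes.snapshot("wrist");pickle.dump(s,open("w2.pkl","wb"));cv2.imwrite("pics/w2.png",s["image"])
```

```text
(no output)
```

View pics/w2.png

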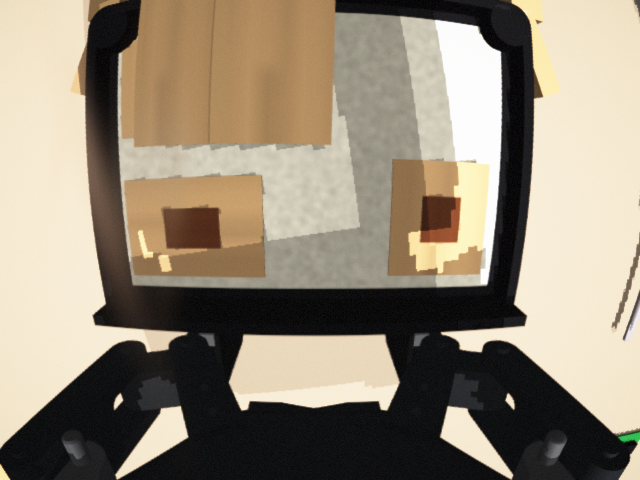

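Wrist view: the far wall's top edge runs from (95,318) to (525,320) and sits flat against both fingers. The flare ends show at (72–87,93) and (535–557,93), about even on either side. The house is upright.

Run:
```python
from h import *
s=pickle.load(open("w2.pkl","rb"))
o=np.array([444.08,64.21]);y=np.radians(-8.52);Q=np.array([[np.cos(y),-np.sin(y)],[np.sin(y),np.cos(y)]])
for n,p,z in[("L",(525,320),60),("R",(95,318),60),("flareR outer",(72,93),30),("flareL outer",(557,92),30)]:
    print(n,Q.T@(fish(s,p,z)[:2]-o))
```

```text
L [177.17668933  73.0544147 ]
R [176.64306354 -76.3073141 ]
flareR outer [ 94.56510828 -97.97041427]
flareL outer [94.0793862  98.68792314]
```

Call:
move_arm(
  motion="-0.19 0.04 0 0 0 0; -0.39 0.09 0 0 0 0; -0.58 0.13 0 0 0 0; -0.78 0.18 0 0 0 0; -0.97 0.23 0 0 0 0; -1.16 0.28 0 0 0 0; -1.36 0.33 0 0 0 0; -1.56 0.37 0 0 0 0; -1.76 0.41 0 0 0 0; -1.96 0.45 0 0 0 0",
)

```text
time: 6.5
tool_pos: [613.4, 40.8, 18.6]
tcp_rot: [-90.0, -0.0, -8.5]
ft_force: [2.6, -0.3, 0.2]
finger_gap: 59.7
```

Call:
move_arm(
  motion="-0.2 0.03 0 0 0 0; -0.4 0.06 0 0 0 0; -0.59 0.09 0 0 0 0; -0.79 0.12 0 0 0 0; -0.99 0.15 0 0 0 0; -1.19 0.18 0 0 0 0; -1.38 0.21 0 0 0 0; -1.58 0.24 0 0 0 0; -1.78 0.27 0 0 0 0; -1.98 0.3 0 0 0 0",
)

```text
time: 7.33
tool_pos: [593.6, 43.7, 18.6]
tcp_rot: [-90.0, -0.0, -8.5]
ft_force: [2.5, -0.5, -0.7]
finger_gap: 60.0
```

Call:
move_arm(
  motion="-0.2 0.03 0 0 0 0; -0.4 0.06 0 0 0 0; -0.59 0.09 0 0 0 0; -0.79 0.12 0 0 0 0; -0.99 0.15 0 0 0 0; -1.19 0.18 0 0 0 0; -1.38 0.21 0 0 0 0; -1.58 0.24 0 0 0 0; -1.78 0.27 0 0 0 0; -1.98 0.3 0 0 0 0",
)

```text
time: 8.17
tool_pos: [573.8, 46.7, 18.6]
tcp_rot: [-90.0, -0.0, -8.5]
ft_force: [3.6, -0.1, 0.9]
finger_gap: 60.1
```

Call:
move_arm(
  motion="-0.2 0.03 0 0 0 0; -0.4 0.06 0 0 0 0; -0.59 0.09 0 0 0 0; -0.79 0.12 0 0 0 0; -0.99 0.15 0 0 0 0; -1.19 0.18 0 0 0 0; -1.38 0.21 0 0 0 0; -1.58 0.24 0 0 0 0; -1.78 0.27 0 0 0 0; -1.98 0.3 0 0 0 0",
)

```text
time: 9.0
tool_pos: [554.0, 49.8, 18.6]
tcp_rot: [-90.0, -0.0, -8.5]
ft_force: [4.3, -1.8, -0.2]
finger_gap: 59.8
```

Call:
move_arm(
  motion="-0.2 0.03 0 0 0 0; -0.4 0.06 0 0 0 0; -0.59 0.09 0 0 0 0; -0.79 0.12 0 0 0 0; -0.99 0.15 0 0 0 0; -1.19 0.18 0 0 0 0; -1.38 0.21 0 0 0 0; -1.58 0.24 0 0 0 0; -1.78 0.27 0 0 0 0; -1.98 0.3 0 0 0 0",
)

```text
time: 9.83
tool_pos: [534.2, 52.8, 18.6]
tcp_rot: [-90.0, -0.0, -8.5]
ft_force: [3.4, -1.0, 0.4]
finger_gap: 59.7
```

Call:
move_arm(
  motion="-0.15 0.02 0 0 0 0; -0.3 0.04 0 0 0 0; -0.4 0.06 0 0 0 0; -0.5 0.07 0 0 0 0; -0.6 0.09 0 0 0 0; -0.7 0.1 0 0 0 0; -0.8 0.12 0 0 0 0; -0.9 0.13 0 0 0 0; -1.0 0.15 0 0 0 0; -1.1 0.16 0 0 0 0",
)

```text
time: 10.67
tool_pos: [523.3, 54.3, 18.6]
tcp_rot: [-90.0, -0.0, -8.5]
ft_force: [4.2, 0.7, 1.4]
finger_gap: 60.0
```

Call:
move_arm(
  motion="-0.1 0.015 0 0 0 0; -0.2 0.03 0 0 0 0; -0.3 0.045 0 0 0 0; -0.4 0.06 0 0 0 0; -0.5 0.075 0 0 0 0; -0.6 0.09 0 0 0 0; -0.7 0.105 0 0 0 0; -0.8 0.12 0 0 0 0; -0.9 0.135 0 0 0 0; -1.0 0.15 0 0 0 0",
)

```text
time: 11.5
tool_pos: [513.3, 55.8, 18.6]
tcp_rot: [-90.0, -0.0, -8.5]
ft_force: [3.1, -0.4, 0.9]
finger_gap: 60.4
```

Call:
move_arm(
  motion="-0.1 0.015 0 0 0 0; -0.2 0.03 0 0 0 0; -0.3 0.045 0 0 0 0; -0.4 0.06 0 0 0 0; -0.5 0.075 0 0 0 0; -0.6 0.09 0 0 0 0; -0.7 0.105 0 0 0 0; -0.8 0.12 0 0 0 0",
)

```text
time: 12.17
tool_pos: [505.3, 57.0, 18.6]
tcp_rot: [-90.0, -0.0, -8.5]
ft_force: [4.3, -0.4, 1.3]
finger_gap: 59.7
```

Call:
move_arm(
  motion="-0.05 0.007 0 0 0 0; -0.1 0.015 0 0 0 0; -0.15 0.022 0 0 0 0; -0.2 0.03 0 0 0 0; -0.25 0.037 0 0 0 0; -0.3 0.045 0 0 0 0",
)

```text
time: 12.67
tool_pos: [502.3, 57.5, 18.6]
tcp_rot: [-90.0, -0.0, -8.5]
ft_force: [3.1, -0.9, 1.3]
finger_gap: 59.7
```

Call:
move_arm(
  motion="-0.05 0.007 0 0 0 0; -0.1 0.015 0 0 0 0; -0.15 0.022 0 0 0 0; -0.2 0.03 0 0 0 0; -0.25 0.037 0 0 0 0",
)

```text
time: 13.08
tool_pos: [499.8, 57.8, 18.6]
tcp_rot: [-90.0, -0.0, -8.5]
ft_force: [3.9, 0.3, 1.7]
finger_gap: 59.8
```

Call:
move_arm(
  motion="-0.05 0.007 0 0 0 0; -0.1 0.015 0 0 0 0; -0.15 0.022 0 0 0 0; -0.2 0.03 0 0 0 0",
)

```text
time: 13.42
tool_pos: [497.8, 58.2, 18.6]
tcp_rot: [-90.0, -0.0, -8.5]
ft_force: [4.6, -0.7, 1.9]
finger_gap: 59.4
```

Call:
move_arm(
  motion="-0.05 0.007 0 0 0 0; -0.1 0.015 0 0 0 0; -0.1 0.015 0 0 0 0",
)

```text
time: 13.67
tool_pos: [496.8, 58.3, 18.6]
tcp_rot: [-90.0, 0.0, -8.5]
ft_force: [4.3, -0.8, 1.5]
finger_gap: 60.2
```

Call:
move_arm(
  motion="-0.05 0.007 0 0 0 0; -0.1 0.015 0 0 0 0",
)

```text
time: 13.83
tool_pos: [495.8, 58.4, 18.6]
tcp_rot: [-90.0, -0.0, -8.5]
ft_force: [4.4, -0.1, 1.8]
finger_gap: 60.1
```

Call:
move_arm(
  motion="-0.05 0.007 0 0 0 0; -0.1 0.015 0 0 0 0",
)

```text
time: 14.0
tool_pos: [494.8, 58.6, 18.6]
tcp_rot: [-90.0, -0.0, -8.5]
ft_force: [4.1, -1.3, 1.0]
finger_gap: 59.9
```

Call:
move_arm(
  motion="-0.05 0.007 0 0 0 0; -0.1 0.015 0 0 0 0",
)

```text
time: 14.17
tool_pos: [493.8, 58.8, 18.6]
tcp_rot: [-90.0, -0.0, -8.5]
ft_force: [3.5, -1.0, 1.3]
finger_gap: 59.9
```

Call:
move_arm(
  motion="-0.05 0.007 0 0 0 0; -0.1 0.015 0 0 0 0",
)

```text
time: 14.33
tool_pos: [493.0, 58.9, 18.6]
tcp_rot: [-90.0, -0.0, -8.5]
ft_force: [6.5, -1.2, -0.4]
finger_gap: 60.1
```

Call:
move_arm(
  motion="-0.05 0.007 0 0 0 0; -0.1 0.015 0 0 0 0",
)

```text
time: 14.5
tool_pos: [492.6, 59.0, 18.8]
tcp_rot: [-90.0, -0.1, -8.5]
ft_force: [8.8, -1.4, -1.5]
finger_gap: 60.0
```

Contact felt with the tray origin at about -19, matching the buffer seen in the picture. Now I press gently up to about 15.5–16 N axial, compensating a slight upward drift of the hand.

Call:
move_arm(
  motion="-0.05 0.007 -0.02 0 0 0; -0.1 0.015 -0.03 0 0 0; -0.1 0.015 -0.03 0 0 0",
)

```text
time: 14.75
tool_pos: [492.3, 59.0, 18.9]
tcp_rot: [-90.0, -0.2, -8.5]
ft_force: [8.5, -1.5, -1.7]
finger_gap: 60.1
```

Call:
move_arm(
  motion="-0.05 0.007 -0.01 0 0 0; -0.1 0.015 -0.03 0 0 0; -0.1 0.015 -0.03 0 0 0",
)

```text
time: 15.0
tool_pos: [492.0, 59.1, 19.0]
tcp_rot: [-90.0, -0.3, -8.5]
ft_force: [10.9, -1.8, -0.9]
finger_gap: 60.3
```

Call:
move_arm(
  motion="-0.05 0.007 -0.01 0 0 0; -0.1 0.015 -0.03 0 0 0; -0.13 0.019 -0.03 0 0 0; -0.13 0.019 -0.03 0 0 0",
)

```text
time: 15.33
tool_pos: [491.7, 59.1, 19.2]
tcp_rot: [-90.0, -0.4, -8.5]
ft_force: [13.5, -2.0, -1.0]
finger_gap: 60.0
```

Axial is 13.6 N. About 1 mm more, then a short hold.

Call:
move_arm(
  motion="-0.05 0.007 -0.01 0 0 0; -0.1 0.015 -0.02 0 0 0; -0.1 0.015 -0.02 0 0 0; -0.1 0.015 -0.02 0 0 0; -0.1 0.015 -0.02 0 0 0",
)

```text
time: 15.75
tool_pos: [491.3, 59.2, 19.3]
tcp_rot: [-90.0, -0.4, -8.5]
ft_force: [15.5, -4.0, 0.1]
finger_gap: 60.0
```

Call:
move_arm(
  motion="0 0 0 0 0 0; 0 0 0 0 0 0; 0 0 0 0 0 0",
)

```text
time: 16.0
tool_pos: [491.3, 59.2, 19.3]
tcp_rot: [-90.0, -0.4, -8.5]
ft_force: [14.7, -2.7, -0.5]
finger_gap: 59.7
```

Call:
move_arm(
  motion="0 0 0 0 0 0; 0 0 0 0 0 0",
)

```text
time: 16.17
tool_pos: [491.3, 59.2, 19.3]
tcp_rot: [-90.0, -0.4, -8.5]
ft_force: [16.0, -2.4, -0.3]
finger_gap: 60.3
```

Run:
```python
from bench import readout, eyes
from h import *
for i in range(3):
    s=eyes.snapshot("wrist");st=readout.sense();print(st["time"],st["tool_pos"],st["ft_force"])
cv2.imwrite("pics/w3.png",s["image"])
```

```text
16.2167 [491.34415673  59.21567025  19.36542495] [15.00899225 -3.40041718 -1.14505026]
16.2667 [491.34722131  59.20006009  19.36045143] [14.94205884 -2.57213666 -0.41307598]
16.3167 [491.31501796  59.20710788  19.33635146] [15.47785994 -2.67241211 -0.83861916]
```

Held at about 15.5 N axial, which is drag of about 3.6 plus 12. Now I ease off slowly.

Call:
move_arm(
  motion="0.07 -0.01 0.01 0 0 0; 0.14 -0.02 0.02 0 0 0; 0.2 -0.03 0.03 0 0 0; 0.27 -0.04 0.04 0 0 0; 0.34 -0.05 0.06 0 0 0; 0.4 -0.06 0.08 0 0 0; 0.47 -0.07 0.1 0 0 0; 0.54 -0.08 0.11 0 0 0; 0.6 -0.09 0.11 0 0 0; 0.7 -0.1 0.11 0 0 0",
)

```text
time: 17.15
tool_pos: [493.3, 58.8, 17.8]
tcp_rot: [-90.0, 0.1, -8.5]
ft_force: [0.1, -1.0, -0.1]
finger_gap: 60.1
```

Call:
move_arm(
  motion="0.1 -0.015 0 0 0 0; 0.2 -0.03 0 0 0 0; 0.4 -0.06 0 0 0 0; 0.7 -0.1 0 0 0 0; 1.2 -0.18 0 0 0 0; 1.8 -0.27 0 0 0 0; 2.4 -0.36 0 0 0 0; 3.0 -0.45 0 0 0 0; 3.0 -0.45 0 0 0 0",
)

```text
time: 17.9
tool_pos: [526.1, 53.9, 18.9]
tcp_rot: [-90.0, -0.1, -8.6]
ft_force: [0.7, -0.2, -0.6]
finger_gap: 59.8
```

Call:
move_arm(
  motion="0 0 2 0 0 0; 0 0 4.5 0 0 0; 0 0 7.5 0 0 0; 0 0 10.5 0 0 0; 0 0 13.5 0 0 0; 0 0 15 0 0 0; 0 0 15 0 0 0; 0 0 15 0 0 0",
)

```text
time: 18.57
tool_pos: [525.4, 54.2, 169.7]
tcp_rot: [-90.0, -0.1, -8.5]
ft_force: [-0.0, -0.1, -0.7]
finger_gap: 60.3
```

Run:
```python
from bench import readout, eyes
from h import *
s=eyes.snapshot("wrist");st=readout.sense();print(st["time"],st["tool_pos"],st["ft_force"]);pickle.dump(s,open("w4.pkl","wb"))
cv2.imwrite("pics/w4.png",s["image"])
```

```text
18.6167 [524.36669838  54.14525487 168.1213919 ] [ 0.30664576  0.02275135 -0.94771239]
```

View pics/w4.png

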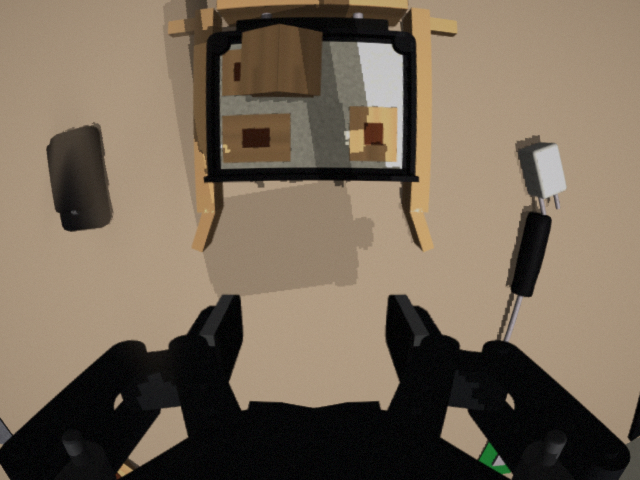

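Wrist view: the tray's far wall runs straight from (206,179) to (418,180) between the rails. The near wall meets the black buffer at (310,28), and the house is upright. I'll move clear and check from the top.

Call:
move_arm(
  motion="0 3 1 0 0 0; 0 6 2 0 0 0; 0 9 3 0 0 0; 0 12 3 0 0 0; 0 15 3 0 0 0; 0 18 3 0 0 0; 0 21 3 0 0 0; 0 24 3 0 0 0; 0 27 3 0 0 0; 0 30 3 0 0 0",
)

```text
time: 19.45
tool_pos: [523.3, 355.1, 195.8]
tcp_rot: [-90.1, 0.2, -8.5]
ft_force: [1.0, -0.1, 0.4]
finger_gap: 60.6
```

Call:
move_arm(
  motion="-2 2 0 0 0 0; -4 4 0 0 0 0; -6 6 0 0 0 0; -8 8 0 0 0 0; -10 10 0 0 0 0; -10 10 0 0 0 0; -10 10 0 0 0 0",
)

```text
time: 20.03
tool_pos: [422.6, 454.5, 196.2]
tcp_rot: [-90.2, 0.1, -8.4]
ft_force: [-0.1, -0.5, -0.2]
finger_gap: 60.1
```

Run:
```python
from bench import readout, eyes
from h import *
s=eyes.snapshot("top");st=readout.sense();print(st["time"],st["tool_pos"],st["ft_force"],abs(st["qd"]).max());pickle.dump(s,open("top2.pkl","wb"))
a=s["image"];cv2.imwrite("pics/top2.png",cv2.resize(a[270:460,150:460],None,fx=2.5,fy=2.5,interpolation=cv2.INTER_CUBIC))
```

```text
20.0833 [423.59924116 453.79375085 196.51469288] [ 1.20785082 -0.52859837 -0.50887235] 1.7027585304207236
```

View pics/top2.png

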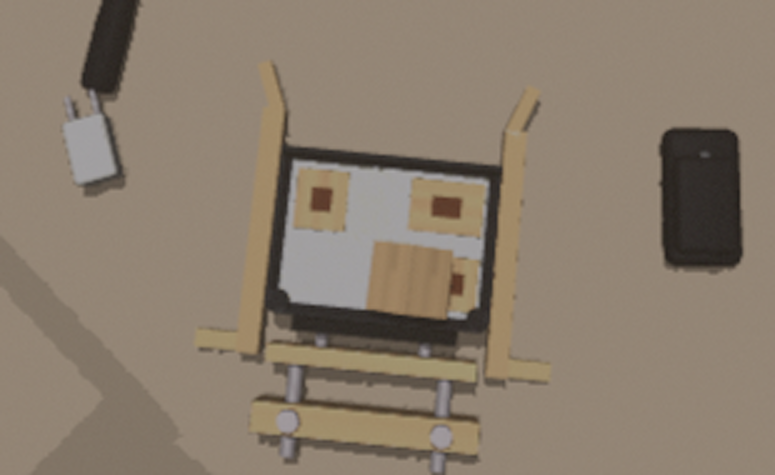

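The top view shows the tray square between the rails and touching the buffer at (375,328). The house is upright at (410,280), and the mouse, charger and driver are where they were. Handing in.

```bash
python3 -c "
from bench import r
print(r.hand_in())"
```

```text
the job is handed in; nothing more can be done
None
```

I dragged the black tray into the cradle with two spread fingertips behind its far wall, pressed it home, and handed the job in at about 20 s of the 64 s allowed.

- **Dragging:** It took about 3.5 N, with readings between 2.5 and 4.6 N.
- **Buffer contact:** I felt it with the tray's origin at about -19 mm in the rails frame, close to the -18 mm estimated from the first picture.
- **Pressing:** I held about 15.5 N along the rails for about 0.6 s, which is dragging plus about 12 N. The highest reading was 16 N, against the 22 N limit. I then eased off slowly.
- **Last checks:** The wrist and top pictures show the tray straight between the rails and against the buffer. The house is upright, and the mouse, charger and screwdriver look unmoved. The hand is well clear and touching nothing.
- **Minor deviations:** The hand crept up about 0.7 mm and tilted about 0.4° while pressing. The vertical force on it stayed under 2 N, and no tipping was seen. Force readings carry noise of about ±0.7 N, so the 12 N is good to roughly 1 N.

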